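Take the bending wheel off the tube bender

TASK

Take the bending wheel off the tube bender: with the pick's flat tip under one end of the split ring on the centre pin, lift the ring up out of its groove, and put the ring in the steel parts tray. Only then lift the wheel off the pin and set it down flat on the rubber mat. Leave the pick lying flat on the bench, and the loose fittings and the tape measure where they are.

Things in the scene. Friction and masses are not known exactly. Their poses are not given: they have to be found in the camera images.
- bender: Bench tube bender, fixed: red base plate 220 x 150 mm, 12 mm thick, upright greased steel pin 32 mm in diameter, a 62 mm high tube-stop bracket right of and behind the wheel, and a long lever with a roller, pointing away from the robot. Origin on the pin's axis at bench level; z up, x towards the lever side, away from the robot.
- pin_top (a point): Centre of the pin's top, 99 mm above the bench. The ring's groove, 28 mm across, begins 73 mm above the bench; above the ring the pin swells to a rounded head, widest (32 mm) at 82 mm, which rounds off again to a straight nose, 18 mm across, from 90 mm up to the top.
- wheel: Aluminium bending wheel, loose on the pin, about 0.55 kg: grooved disc 120 mm across and 26 mm thick; its round hub, 54 mm across with a 35 mm bore, rises 20 mm above the disc. Origin at the centre of its underside, which is 27 mm above the bench while on the pin (disc top 53 mm, hub top 73 mm); z up. It can turn on the pin and lifts straight off.
- notch (a point): Middle of the floor of the removal notch in the hub's top, 22 mm from the pin's axis. The notch is 8 mm deep, 90 degrees wide, open from the bore to the outside and centred on the wheel's -x direction, which faces the robot.
- ring: Dark split snap ring, 41 mm outside, 28 mm inside, 4 mm thick, 24 g, lying in the pin's groove with its underside on the hub's top face. Origin at its centre on its underside; z up out of its plane; its 48 degree gap is centred on its -x direction, over the notch. It is sprung. Once free of the groove it can be grasped across its outside.
- ring_end_a (a point): Underside of one end of the ring, 5 degrees from the end face, 17.5 mm from the ring's centre, 8.5 mm to ring +y of the gap's middle. The end overhangs the notch, with 8 mm free below it, and stands 5 mm out beyond the pin's side.
- ring_end_b (a point): The same on the other end, 8.5 mm to ring -y of the gap's middle. Pried up about 22 mm with the tip against the pin (4 to 9 N) and then pushed on 9 mm to ring +x, an end spreads over the head; the ring springs out of the groove and stays loose around the nose, 3 to 6 mm to ring +x and tilted 25 to 40 degrees. If it stays half in, pry the other end too.
- pick: Hand pick, loose, 70 g, lying on the bench: blue handle 85 mm long, 18 mm wide and 20 mm high, then a 6 mm round steel shank and a flat straight tip 6 mm wide and 3 mm thick. Origin under the grip point on its underside; x along the pick towards the tip, z up; its axis runs 10 mm above its underside.
- pick_grip (a point): Point on the pick's axis to grip the handle, 10 mm above the pick's underside; the handle reaches from 50 mm behind it to 35 mm ahead of it. A grip of about 60 N holds it level while prying.
- pick_tip (a point): End of the pick's flat tip, on its axis, 80 mm ahead of the grip point.
- tray: Open steel parts tray, 150 x 120 mm, 28 mm high, 3 mm walls, held to the bench by its magnets. Origin at the centre of its underside, x along the 150 mm side.
- mat: Black rubber mat on the bench, 170 x 170 mm, 4 mm thick, fixed. Origin at the centre of its underside.
- tee: Copper tee fitting, 76 mm long, lying on the bench, to be left alone. Origin on the bench under its middle.
- elbow: Copper elbow fitting, about 60 mm, lying on the bench, to be left alone. Origin on the bench under its bend.
- coupling: Copper coupling, 30 mm wide and 52 mm high, standing on the bench, to be left alone. Origin at the centre of its underside.
- tape: Yellow tape measure, 68 x 62 x 34 mm, to be left alone. Origin at the centre of its underside.
Not all that is in view belongs to the job. What is shaped like the pick but pink is not meant.

How it is judged:
On the way, in this order (a step that is already met when the one before it is completed fails the run):
1. the pick lifts one end of the split ring out of the groove (ring tilted by more than 6 degrees by the pick, not by the fingers) with the wheel still in place (contact force between pick and ring above 0.05 N and angle between ring's own z axis and vertical above 0.105 rad and contact force between the fingers and ring below 0.05 N and z of wheel in the frame of bender below 0.035 m), for 0.02 s.
2. the ring lies in the parts tray, the wheel still on the pin (x of ring in the frame of tray between -0.065 and 0.065 m and y of ring in the frame of tray between -0.05 and 0.05 m and z of ring in the frame of tray below 0.022 m and contact force between the fingers and ring below 0.05 N and z of wheel in the frame of bender below 0.035 m and horizontal distance between wheel and bender below 0.01 m), for 0.1 s.
3. the wheel is lifted off the pin (z of wheel in the frame of bender above 0.08 m), for 0.1 s.
At the end, for the whole second after the job is handed in: The ring lies inside the parts tray; the wheel lies flat (within 5 degrees) on the rubber mat, its centre within 60 mm of the mat's centre; the pick lies flat on the bench (grip point under 20 mm high); all three are released and at rest (x of ring in the frame of tray between -0.065 and 0.065 m and y of ring in the frame of tray between -0.05 and 0.05 m and z of ring in the frame of tray below 0.022 m and horizontal distance between wheel and mat below 0.06 m and height (world z) of wheel below 0.009 m and angle between wheel's own z axis and vertical below 0.09 rad and height (world z) of pick_grip between 0 and 0.02 m and height (world z) of pick_tip between -0.01 and 0.03 m and linear speed of each of ring, wheel, pick below 0.02 m/s); the robot touches nothing.
It fails at once if the tee, the elbow, the coupling or the tape measure was moved more than 40 mm (distance of any of tee, elbow, coupling, tape from where it was at the start of the episode above 0.04 m).
It also fails if it takes over 72 s, if anything falls off the work surface, if the arm or the gripper's body presses on something with over 40 N, if the wrist force passes 120 N, or if a joint passes its speed limit or range.

ROBOT

A 6-joint arm with a two-finger parallel gripper is mounted at the origin on the work surface. World frame = base frame: x ahead of the robot, y to its left, z up, the work surface at z = 0. Lengths are in m, angles in rad, forces in N, time in s.
With the tool pointing down it reaches from about 0.275 to 0.85 m from the base axis. Payload 5.2 kg.
Tool frame: the origin (TCP) lies midway between the tips of the shut fingers; the grasp point (between the pads) lies tcp_to_grasp behind it (tcp_to_grasp is the distance from the TCP to the grasp point, in m); z points along the fingers, y is the line along which they close (so a half turn about z gives the same grasp; the last joint's range is limited). The gripper opens to 85 mm and grips with 20 to 120 N. Pads are 22 mm wide; open, the fingers measure 114 mm over their backs; the gripper's body (76 mm by 85 mm) begins 54 mm behind the grasp point. The pads swing forward as they close: fully open they stand 13 mm farther back than shut.
Start: joints at [-1.368, 0.259, 1.535, -0, 1.348, -0.203], TCP at [0.217, -0.505, 0.231] pointing down, gripper open.
Joint ranges: [-3.14, 3.14], [-0.91, 2.08], [0.19, 2.58], [-1.22, 4.36], [0.22, 2.71], [-3.12, 3.12]. Speed limits (rad/s): [2.57, 2.57, 3.14, 3.14, 3.14, 3.14].

INTERFACE

Orientations are given as a unit quaternion [w, x, y, z].
In Python, from station import get_obs, read_camera, close_job, search_frame, regions_of, mark_of, tcp_to_grasp gives the robot as it stands.
- The arm moves only by the tool jog_arm, never from a script. Its argument "series" is a list of rows, each an object with "turn": the turn, a rotation vector about the tool's x, y, z scaled (see below), a list of three; "dp": the shift along the tool's x, y, z scaled (see below), a list of three; "gripper": the gripper command: -1 is fully open, 1 is shut, values between are in proportion. In form: [{"turn": [wx, wy, wz], "dp": [x, y, z], "gripper": gripper}, ...]. A call has 1 to 20 rows; each row shifts and turns the commanded pose from where the row before left it, along the tool's axes as they then stand; what a row does not reach is not made up. The controller multiplies each number of a shift by 20 mm and each number of a turn by 10 degrees. A row lasts 1/8 s, in which the tool goes at most 62.5 mm and 10.7 degrees, less where a joint would pass 70% of its speed; a pose out of reach is approached as far as the arm can. A call with a number of a shift or a turn outside -1 to 1 is refused whole. A call with a gripper value outside its range is refused whole. The fingers move at their own pace and stop on an object; "squeeze" is the grip in N (left out, the last holds). Time passes only in rows, so rows that do not move let the fingers close. It gives the time, the measured TCP pose, the force, the opening and the grip force at its end, in the units of the state.
- get_obs(): the state, without advancing time (a new reading comes with each control period).
- read_camera(name): name is "scene" or "top" or "wrist"; returns a dict with "color" (384x512x3 uint8, blue, green, red), "mtx" (3x3 intrinsics, pixels), "k1" (the pictures are not rectified: a ray, as slopes to the right and down, at radius r is drawn at 1 + k1 r^2 times it, then the intrinsics apply), "R" (3x3) and "t" (3): a world point X has camera coordinates R X + t. Camera axes: x right, y down, z forward; pixel columns grow to the right and rows downward; lengths in m; the calibration is good to about 2 mm. A picture is of the moment at which its call begins. There is no depth.
- close_job(): hands the job in; it is judged then, once.
Trained networks look in the newest picture that a camera, given by its name, has taken for a name from the list of things; names that differ only in an ending like _2 or _b are one class to them, and where a whole thing is asked for, a point or a joint stands for the part that bears it (a point fixed in the world has none). Each returns a list of dicts, best first, with "conf" (0 to 1); they miss things now and then, are a little off and sometimes report something else, mostly with a low value. They report only what shows in the picture. A call takes as long as a camera call. They do not tell look-alikes from the thing itself.
- search_frame(name, camera): "extent" ([centre column, centre row, width, height] in pixels, round what is visible of it).
- regions_of(name, camera): "mask" (384x512 bool, what is visible of it) and "extent" ([centre column, centre row, width, height] in pixels, round what is visible of it).
- mark_of(name, camera): "uv" ([column, row] in pixels: a listed point, or the origin of a listed thing).
The state is a dict: "t": time; "joint_pos": joint angles; "qd": joint speeds; "joint_torque": joint torques, N m; "tool_pos": TCP position; "tool_rot": TCP orientation; "wrist_force": force on the tool from outside, world axes, zero at the start; "moment": the same for the moment, N m; "gripper_width": finger opening in m; "gripper_force": force on a finger pad.
Only numpy, scipy, OpenCV 4.12 (cv2) and the standard library are available. Lean on these libraries where they do the work, as an engineer would, in place of code of your own. Each camera call takes 0.05 s, during which the arm holds its last target. There are 200 camera calls.

## Working session

There is one attempt and no reset: what is moved stays moved. The work goes in short steps, Python scripts to look and compute and a tool call to move; the robot and the scene stay as the last step left them, time stands still between calls to the robot, and variables do not carry over. Pictures are saved under pics/ and viewed, at most 15 in all, crops included, and the job is handed in when it is done.

Besides the shell and the picture viewer there is one more tool, called in YAML: its name, and indented under it one key for each argument. jog_arm: Moves the arm, as the interface text tells. Its arguments: {"type":"object","properties":{"series":{"type":"array","items":{"type":"object","properties":{"turn":{"type":"array","items":{"type":"number","minimum":-1,"maximum":1}},"dp":{"type":"array","items":{"type":"number","minimum":-1,"maximum":1}},"gripper":{"type":"number"}}}},"squeeze":{"type":"number"}},"required":["series"]}

```bash
mkdir -p pics; ls
cat > h.py <<'E'
import numpy as np,cv2
from station import *
def px2w(c,uv,z):
    # undistort: drawn = slope*(1+k1 r^2)
    K=c["mtx"];d=np.array([(uv[0]-K[0][2])/K[0][0],(uv[1]-K[1][2])/K[1][1]])
    s=d.copy()
    for _ in range(20): s=d/(1+c["k1"]*(s@s))
    R=np.array(c["R"]);t=np.array(c["t"])
    o=-R.T@t; v=R.T@np.array([s[0],s[1],1.])
    return o+v*(z-o[2])/v[2]
def w2px(c,X):
    p=np.array(c["R"])@np.array(X)+np.array(c["t"]);s=p[:2]/p[2];s=s*(1+c["k1"]*(s@s))
    K=c["mtx"];return np.array([K[0][0]*s[0]+K[0][2],K[1][1]*s[1]+K[1][2]])
E
python3 - <<'E'
from h import *
print(get_obs()); print(tcp_to_grasp)
np.set_printoptions(precision=3,suppress=True)
Z=dict(pin_top=.099,notch=.065,ring_end_a=.073,pick_grip=.01,pick_tip=.01,tray=0,mat=0,tee=0,elbow=0,coupling=0,tape=0,bender=0,wheel=.027,ring=.073,pick=0)
ims=[]
for n in("top","scene"):
    c=read_camera(n);ims.append(c["color"]);print(n,-np.array(c["R"]).T@np.array(c["t"]))
    for k,z in Z.items():
        print(k,[(round(d["conf"],2),np.round(d["uv"],1).tolist(),px2w(c,d["uv"],z)[:2].round(3).tolist()) for d in mark_of(k,n)[:3]])
    cv2.imwrite(f"pics/{n}0.png",cv2.resize(c["color"],(800,600)))
E
```

```text
pics
{'t': 0.0, 'joint_pos': array([-1.36780148e+00,  2.59356464e-01,  1.53606832e+00, -3.79976890e-05,
        1.34801617e+00, -2.02808595e-01]), 'qd': array([-1.01122322e-03, -4.76632875e-06, -1.08501400e-03, -9.33510517e-04,
        6.57906099e-04,  6.69568578e-04]), 'joint_torque': array([ 2.32308485e-04, -4.46035516e+01, -2.90576023e+01, -1.21957933e-04,
        1.18696052e-02, -3.06844436e-05]), 'tool_pos': array([ 0.21701268, -0.50480216,  0.23047338]), 'tool_rot': array([-9.24150855e-04,  9.79484702e-01,  2.01516413e-01, -1.86115019e-05]), 'wrist_force': array([ 0.46809715, -0.09336924,  0.87409447]), 'moment': array([-0.00398018, -0.00113599, -0.01538467]), 'gripper_force': 0.0, 'gripper_width': 0.08525296894731746}
0.0187
top [ 0.312 -0.007  1.086]
pin_top [(0.84, [248.6, 141.9], [0.663, 0.046]), (0.6, [169.3, 133.7], [0.662, 0.243])]
notch [(0.64, [256.0, 152.0], [0.65, 0.026])]
ring_end_a [(0.56, [143.7, 268.0], [0.333, 0.256]), (0.44, [256.6, 148.3], [0.658, 0.026]), (0.39, [250.9, 150.6], [0.65, 0.039])]
pick_grip [(0.84, [274.4, 226.0], [0.476, -0.041]), (0.58, [215.8,
[... 1387 characters left out ...]
[277.8, 146.3], [0.44, 0.183]), (0.71, [217.7, 345.7], [0.72, -0.269]), (0.58, [249.3, 188.1], [0.485, 0.04])]
tray [(0.78, [322.9, 135.8], [0.491, 0.302])]
mat [(0.81, [142.5, 292.2], [0.519, -0.31]), (0.21, [299.7, 225.1], [0.636, 0.058])]
tee [(0.7, [300.7, 223.9], [0.636, 0.062]), (0.61, [380.6, 191.6], [0.709, 0.271])]
elbow [(0.59, [215.6, 346.6], [0.716, -0.272])]
coupling [(0.68, [276.5, 111.5], [0.344, 0.275])]
tape []
bender [(0.63, [306.2, 240.2], [0.674, 0.04])]
wheel [(0.92, [308.0, 230.4], [0.668, 0.049]), (0.61, [103.5, 226.6], [0.341, -0.283])]
ring [(0.38, [307.0, 225.3], [0.673, 0.034])]
pick [(0.69, [168.1, 188.9], [0.344, -0.101]), (0.56, [217.8, 205.1], [0.464, -0.043])]
```

View pics/top0.png

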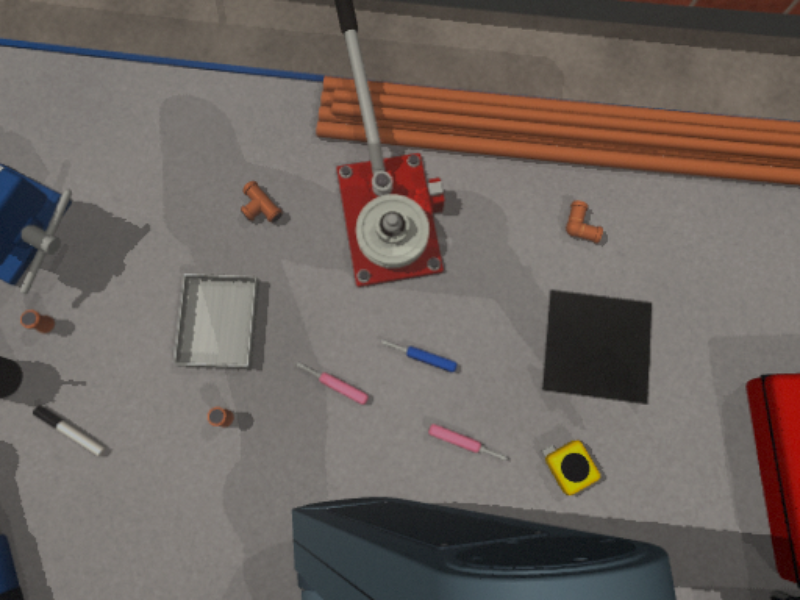

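View pics/scene0.png

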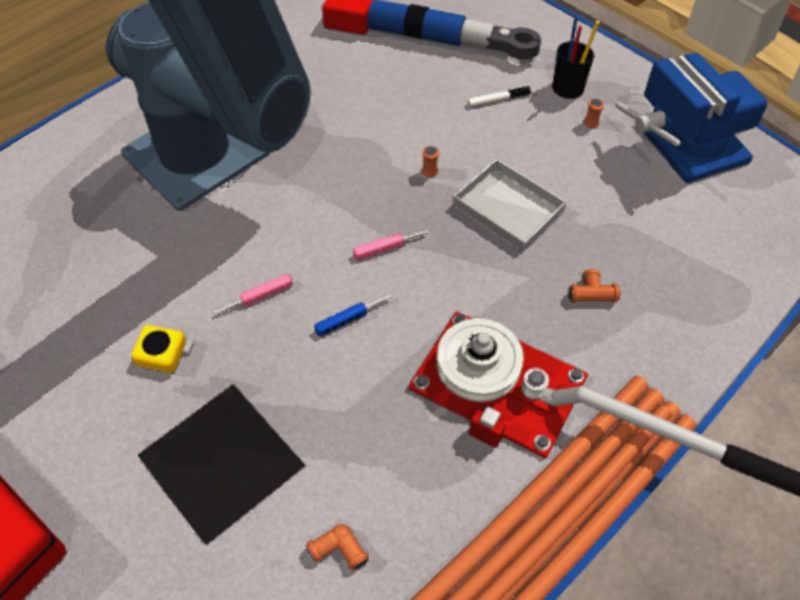

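The top view shows the blue pick (grip about 432,358 and tip 383,342 in the enlarged picture), with its tip towards +y. The bender is at 392,222 with its lever up-left. The tray is at 217,322 and the mat at 598,347. I'll go above the pick.

jog_arm:
  series:
    - {"turn":[0,0,-1],"dp":[0,0,0],"gripper":-1}
    - {"turn":[0,0,-1],"dp":[0,0,0],"gripper":-1}
    - {"turn":[0,0,-1],"dp":[0,0,0],"gripper":-1}
    - {"turn":[0,0,-1],"dp":[0,0,0],"gripper":-1}
    - {"turn":[0,0,-1],"dp":[0,0,0],"gripper":-1}
    - {"turn":[0,0,-1],"dp":[0,0,0],"gripper":-1}
    - {"turn":[0,0,0],"dp":[1,0.4,0],"gripper":-1}
    - {"turn":[0,0,0],"dp":[1,0.4,0],"gripper":-1}
    - {"turn":[0,0,0],"dp":[1,0.4,0],"gripper":-1}
    - {"turn":[0,0,0],"dp":[1,0.4,0],"gripper":-1}
    - {"turn":[0,0,0],"dp":[1,0.4,0],"gripper":-1}
    - {"turn":[0,0,0],"dp":[1,0.4,0],"gripper":-1}
    - {"turn":[0,0,0],"dp":[1,0.4,0],"gripper":-1}
    - {"turn":[0,0,0],"dp":[1,0.4,0],"gripper":-1}
    - {"turn":[0,0,0],"dp":[1,0.4,0],"gripper":-1}
    - {"turn":[0,0,0],"dp":[1,0.4,0],"gripper":-1}
    - {"turn":[0,0,0],"dp":[1,0.4,0],"gripper":-1}
    - {"turn":[0,0,0],"dp":[1,0.4,0],"gripper":-1}
    - {"turn":[0,0,0],"dp":[1,0.4,0],"gripper":-1}
    - {"turn":[0,0,0],"dp":[1,0.4,0],"gripper":-1}

```text
t: 4.1
tool_pos: [0.3617, -0.2391, 0.2313]
tool_rot: [0.0, 0.748, 0.664, 0.0]
wrist_force: [0.4, 0.4, 0.2]
gripper_width: 0.0854
gripper_force: 0.0
```

jog_arm:
  series:
    - {"turn":[0,0,0],"dp":[1,0.4,0],"gripper":-1}
    - {"turn":[0,0,0],"dp":[1,0.4,0],"gripper":-1}
    - {"turn":[0,0,0],"dp":[1,0.4,0],"gripper":-1}
    - {"turn":[0,0,0],"dp":[1,0.4,0.5],"gripper":-1}
    - {"turn":[0,0,0],"dp":[1,0.4,0.5],"gripper":-1}
    - {"turn":[0,0,0],"dp":[1,0.4,0.5],"gripper":-1}
    - {"turn":[0,0,0],"dp":[1,0.4,0.5],"gripper":-1}
    - {"turn":[0,0,0],"dp":[1,0.4,0.5],"gripper":-1}
    - {"turn":[0,0,0],"dp":[1,0.4,0.5],"gripper":-1}
    - {"turn":[0,0,0],"dp":[0.3,0.1,0],"gripper":-1}
    - {"turn":[0,0,0],"dp":[0,0,0],"gripper":-1}

```text
t: 5.48
tool_pos: [0.4567, -0.0641, 0.1716]
tool_rot: [0.0, 0.747, 0.665, -0.0]
wrist_force: [0.3, 0.5, -0.8]
gripper_width: 0.0853
gripper_force: 0.0
```

Run:
```python
from h import *
np.set_printoptions(precision=3,suppress=True)
o=get_obs();print(o["t"],o["tool_pos"],o["tool_rot"])
c=read_camera("wrist");print(-np.array(c["R"]).T@np.array(c["t"]),np.array(c["R"]))
for k,z in dict(pick_grip=.01,pick_tip=.01,pick=0,pin_top=.099,notch=.065,ring_end_a=.073).items():
    print(k,[(round(d["conf"],2),np.round(d["uv"],1).tolist(),px2w(c,d["uv"],z)[:2].round(4).tolist()) for d in mark_of(k,"wrist")[:3]])
cv2.imwrite("pics/w1.png",c["color"])
```

```text
5.475 [ 0.457 -0.064  0.172] [ 0.     0.747  0.665 -0.   ]
[0.464 0.006 0.316] [[ 0.993 -0.117 -0.   ]
 [-0.112 -0.954  0.28 ]
 [-0.033 -0.278 -0.96 ]]
pick_grip [(0.94, [261.7, 149.8], [0.4656, -0.037]), (0.78, [156.2, 225.1], [0.3428, -0.1046]), (0.73, [179.6, 8.8], [0.406, 0.0995])]
pick_tip [(0.86, [271.0, 66.4], [0.483, 0.0402])]
pick [(0.91, [263.2, 153.5], [0.4667, -0.0424]), (0.72, [183.5, 12.4], [0.4072, 0.099]), (0.65, [157.7, 222.7], [0.3411, -0.1056])]
pin_top [(0.34, [170.0, 349.9], [0.3645, -0.1913])]
notch [(0.62, [486.4, 45.7], [0.6493, 0.0327])]
ring_end_a [(0.68, [494.0, 31.3], [0.6489, 0.0416]), (0.62, [507.1, 50.7], [0.6604, 0.027])]
```

View pics/w1.png

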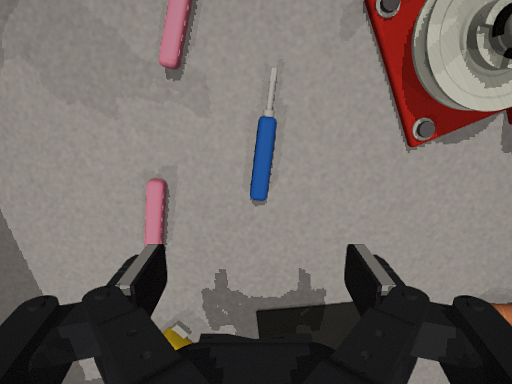

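The wrist view shows the blue pick clearly: handle end near (258,199), tip near (274,67). The wheel is at upper right. One quick refinement from these pixels.

Run:
```python
from h import *
c=read_camera("wrist")
a=px2w(c,(258.5,200),.008);b=px2w(c,(274,67),.010);m=px2w(c,(267.5,117),.012)
print(a,b,m,np.linalg.norm(b-a))
h=(c["color"][...,0].astype(int)-c["color"][...,2]>50);n,l,s,ct=cv2.connectedComponentsWithStats(h.astype(np.uint8))
i=1+s[1:,4].argmax();P=np.array([px2w(c,(u,v),.015)[:2] for v,u in np.argwhere(l==i)])
mu=P.mean(0);w,V=np.linalg.eigh(np.cov(P.T));d=V[:,1]*np.sign(V[1,1]);q=(P-mu)@d
print(mu,np.degrees(np.arctan2(d[1],d[0])),q.min(),q.max(),np.ptp((P-mu)@V[:,0]))
g=mu+d*((q.min()+q.max())/2+.0075);print("grip",g,"tip",g+d*.08)
o=get_obs();print(o["tool_pos"])
```

```text
[ 0.45618624 -0.0905182   0.008     ] [0.48590682 0.03851873 0.01      ] [ 0.47475515 -0.00643139  0.012     ] 0.13243052310067122
[ 0.46539173 -0.04464758] 76.78948035536519 -0.04368522719309168 0.040812254696805196 0.017463366140334634
grip [ 0.46677742 -0.03874453] tip [0.48505979 0.03913843]
[ 0.45656882 -0.06482518  0.17147736]
```

jog_arm:
  series:
    - {"turn":[0,0,0.65],"dp":[0,0,0],"gripper":-1}
    - {"turn":[0,0,0],"dp":[0.68,0.11,0.9],"gripper":-1}
    - {"turn":[0,0,0],"dp":[0.68,0.11,0.9],"gripper":-1}
    - {"turn":[0,0,0],"dp":[0,0,1],"gripper":-1}
    - {"turn":[0,0,0],"dp":[0,0,1],"gripper":-1}
    - {"turn":[0,0,0],"dp":[0,0,1],"gripper":-1}
    - {"turn":[0,0,0],"dp":[0,0,1],"gripper":-0.3}
    - {"turn":[0,0,0],"dp":[0,0,1],"gripper":-0.3}
    - {"turn":[0,0,0],"dp":[0,0,1],"gripper":-0.3}
    - {"turn":[0,0,0],"dp":[0,0,0.5],"gripper":-0.3}
    - {"turn":[0,0,0],"dp":[0,0,0],"gripper":-0.3}
  squeeze: 60

```text
t: 7.25
tool_pos: [0.4668, -0.039, 0.0049]
tool_rot: [-0.001, 0.784, 0.621, -0.0]
wrist_force: [0.9, 0.6, 0.1]
gripper_width: 0.0554
gripper_force: 0.0
```

jog_arm:
  series:
    - {"turn":[0,0,0],"dp":[0,0,0],"gripper":1}
    - {"turn":[0,0,0],"dp":[0,0,0],"gripper":1}
    - {"turn":[0,0,0],"dp":[0,0,0],"gripper":1}
    - {"turn":[0,0,0],"dp":[0,0,0],"gripper":1}
    - {"turn":[0,0,0],"dp":[0,0,0],"gripper":1}
    - {"turn":[0,0,0],"dp":[0,0,-0.5],"gripper":1}
    - {"turn":[0,0,0],"dp":[0,0,-1],"gripper":1}
    - {"turn":[0,0,0],"dp":[0,0,-1],"gripper":1}
    - {"turn":[0,0,0],"dp":[0,0,-1],"gripper":1}
    - {"turn":[0,0,0],"dp":[0,0,-1],"gripper":1}
    - {"turn":[0,0,0],"dp":[0,0,-1],"gripper":1}
    - {"turn":[0,0,0],"dp":[0,0,-1],"gripper":1}
    - {"turn":[0,0,0],"dp":[0,0,0],"gripper":1}
  squeeze: 60

```text
t: 8.88
tool_pos: [0.4682, -0.0392, 0.137]
tool_rot: [0.002, 0.784, 0.621, 0.001]
wrist_force: [-0.0, -0.1, -1.9]
gripper_width: 0.0162
gripper_force: 58.7
```

jog_arm:
  series:
    - {"turn":[0,0,1],"dp":[0,0,0],"gripper":1}
    - {"turn":[0,0,1],"dp":[0,0,0],"gripper":1}
    - {"turn":[0,0,1],"dp":[0,0,0],"gripper":1}
    - {"turn":[0,0,1],"dp":[0,0,0],"gripper":1}
    - {"turn":[0,0,1],"dp":[0,0,0],"gripper":1}
    - {"turn":[0,0,1],"dp":[0,0,0],"gripper":1}
    - {"turn":[0,0,0.6],"dp":[0,0,0],"gripper":1}
    - {"turn":[0,0,0],"dp":[0.6,-0.55,0],"gripper":1}
    - {"turn":[0,0,0],"dp":[0.6,-0.55,0],"gripper":1}
    - {"turn":[0,0,0],"dp":[0.6,-0.55,0],"gripper":1}
    - {"turn":[0,0,0],"dp":[0.6,-0.55,0],"gripper":1}
    - {"turn":[0,0,0],"dp":[0,0,0],"gripper":1}

```text
t: 10.38
tool_pos: [0.5068, 0.0144, 0.1352]
tool_rot: [-0.0, 0.995, 0.095, 0.0]
wrist_force: [-0.0, 0.5, -1.6]
gripper_width: 0.0164
gripper_force: 58.7
```

Run:
```python
from h import *
np.set_printoptions(precision=4,suppress=True)
o=get_obs();print(o["t"],o["tool_pos"],o["tool_rot"])
c=read_camera("wrist");print(-np.array(c["R"]).T@np.array(c["t"]))
zz=o["tool_pos"][2]+.005
for k,z in dict(pick_grip=zz,pick_tip=zz,pin_top=.099,notch=.065,ring_end_a=.073,ring=.073,wheel=.027).items():
    print(k,[(round(d["conf"],2),np.round(d["uv"],1).tolist(),px2w(c,d["uv"],z)[:2].round(4).tolist()) for d in mark_of(k,"wrist")[:3]])
cv2.imwrite("pics/w2.png",c["color"][:, :])
x=w2px(c,[.662,.043,.073]).astype(int);print(x)
cv2.imwrite("pics/w2.png",cv2.resize(c["color"][0:240,100:420],(800,600),interpolation=cv2.INTER_CUBIC))
```

```text
10.375 [0.5068 0.0144 0.1352] [-0.      0.9955  0.0949  0.0001]
[0.576  0.0277 0.2792]
pick_grip [(0.65, [255.2, 253.3], [0.5054, 0.0143]), (0.58, [153.4, 267.1], [0.4875, 0.0645])]
pick_tip [(0.91, [251.9, 80.2], [0.5862, 0.0313]), (0.56, [81.7, 229.0], [0.5017, 0.1023])]
pin_top []
notch []
ring_end_a []
ring [(0.4, [256.2, 253.3], [0.4714, 0.0071])]
wheel []
[257 -45]
```

View pics/w2.png

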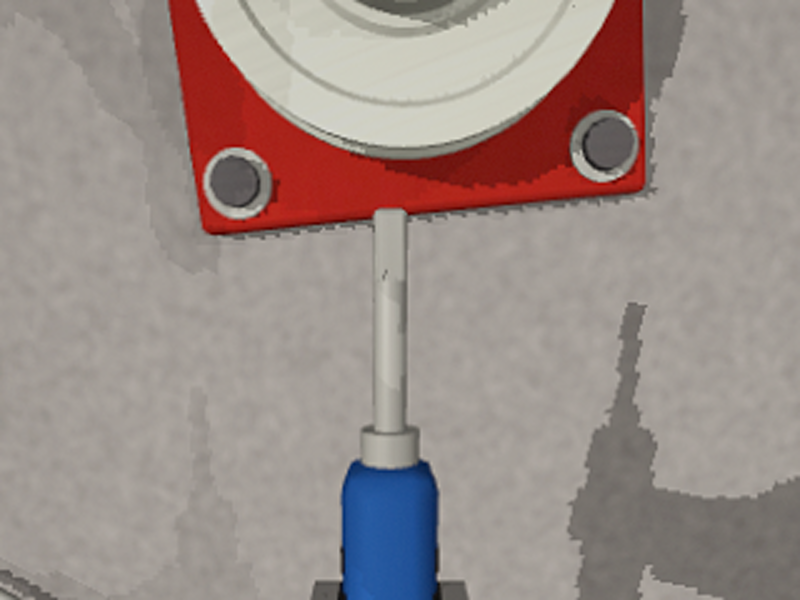

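The pick is straight in the hand, with its tip at about pixel (256,84), which matches the 80 mm. The ring is just above the frame, so I'll move forward and aside to look at it.

jog_arm:
  series:
    - {"turn":[0,0,0],"dp":[0.9,0.5,0],"gripper":1}
    - {"turn":[0,0,0],"dp":[0.9,0.5,0],"gripper":1}
    - {"turn":[0,0,0],"dp":[0.9,0.5,0],"gripper":1}
    - {"turn":[0,0,0],"dp":[0.9,0.5,0],"gripper":1}
    - {"turn":[0,0,0],"dp":[0,0,0],"gripper":1}

```text
t: 11.4
tool_pos: [0.5852, -0.0135, 0.1352]
tool_rot: [0.0, 0.996, 0.093, 0.0]
wrist_force: [-0.5, 0.7, -0.9]
gripper_width: 0.0162
gripper_force: 58.7
```

Run:
```python
from h import *
np.set_printoptions(precision=4,suppress=True)
o=get_obs();print(o["t"],o["tool_pos"],o["tool_rot"])
c=read_camera("wrist");print(-np.array(c["R"]).T@np.array(c["t"]))
zz=o["tool_pos"][2]+.005
for k,z in dict(pick_tip=zz,pin_top=.099,notch=.065,ring_end_a=.073,ring=.073,wheel=.027).items():
    print(k,[(round(d["conf"],2),np.round(d["uv"],1).tolist(),px2w(c,d["uv"],z)[:2].round(4).tolist()) for d in mark_of(k,"wrist")[:4]])
x=w2px(c,[.662,.043,.073]).astype(int);print(x)
np.save("w3.npy",c["color"])
u=int(np.clip(x[0]-80,0,352));v=int(np.clip(x[1]-60,0,264));print(u,v)
cv2.imwrite("pics/w3.png",cv2.resize(c["color"][v:v+120,u:u+160],(800,600),interpolation=cv2.INTER_CUBIC))
```

```text
11.4 [ 0.5852 -0.0135  0.1352] [0.0001 0.9956 0.0932 0.0003]
[ 0.6544 -0.0004  0.2792]
pick_tip [(0.75, [253.3, 80.9], [0.6644, 0.0024]), (0.6, [54.3, 295.6], [0.5375, 0.0892])]
pin_top [(0.84, [189.6, 65.5], [0.669, 0.0396])]
notch [(0.63, [212.5, 107.3], [0.6479, 0.0281])]
ring_end_a [(0.85, [219.2, 88.6], [0.6606, 0.0246])]
ring [(0.55, [191.8, 101.5], [0.6494, 0.0409])]
wheel []
[191  80]
111 20
```

View pics/w3.png

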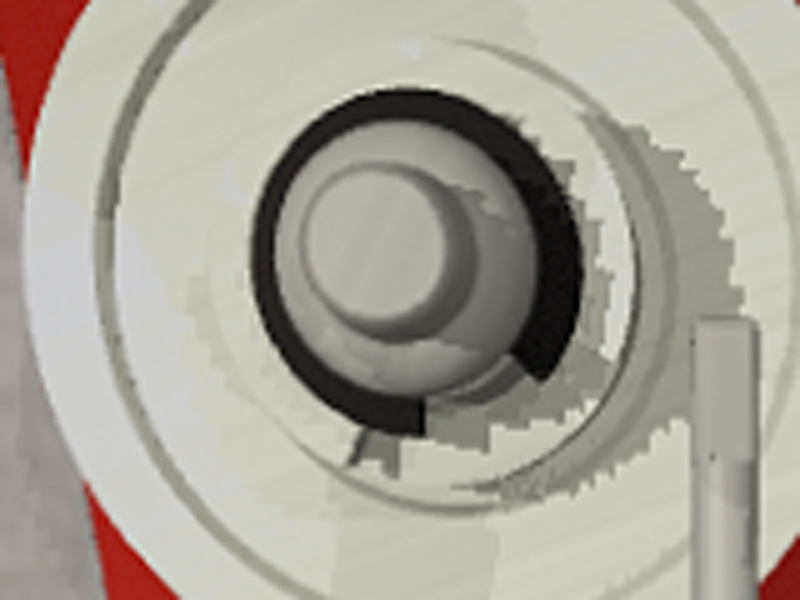

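The close view shows the dark ring with its gap at lower right. The end corners are at crop (425,436) and (547,382), and the pin top is at (373,250).

Run:
```python
from h import *
from scipy.optimize import least_squares
np.set_printoptions(precision=4,suppress=True)
c=read_camera("wrist")
f=lambda p,z:px2w(c,(p[0]/5+111-.4,p[1]/5+20-.4),z)[:2]
# dark mask outer pts
P=np.array([f(p,.077) for p in [(250,250),(270,175),(330,110),(412,88),(490,110),(582,270),(547,382),(425,436),(330,390),(273,325)]])
r=least_squares(lambda q:np.hypot(*(P-q[:2]).T)-q[2],[.662,.043,.02]).x;print("ring c,r",r)
r2=least_squares(lambda q:np.hypot(*(P-q[:2]).T)-.0205,[.662,.043]).x;print("fixed r",r2)
for p in [(425,436),(547,382),(425,400),(515,353)]:
    d=f(p,.077)-r[:2];print(p,np.hypot(*d),np.degrees(np.arctan2(*-d[::-1])))
T=np.array([f(p,.099) for p in [(302,250),(444,250),(373,163),(373,328)]]);print("pin",T.mean(0))
print("tip",f((727,318),.140))
```

```text
ring c,r [0.6657 0.0421 0.0206]
fixed r [0.6657 0.0422]
(425, 436) 0.0209743946492871 9.983384486932453
(547, 382) 0.021241825687067506 58.19141977930986
(425, 400) 0.016505370307447743 10.537964015131232
(515, 353) 0.015913142955562763 57.97072190261845
pin [0.6651 0.043 ]
tip [0.6623 0.0023]
```

jog_arm:
  series:
    - {"turn":[0,0,-0.8],"dp":[0,0,0],"gripper":1}
    - {"turn":[0,0,-0.8],"dp":[0,0,0],"gripper":1}
    - {"turn":[0,0,-0.75],"dp":[0,0,0],"gripper":1}
    - {"turn":[0,0,0],"dp":[-0.68,-0.25,0],"gripper":1}
    - {"turn":[0,0,0],"dp":[-0.68,-0.25,0],"gripper":1}
    - {"turn":[0,0,0],"dp":[0,0,1],"gripper":1}
    - {"turn":[0,0,0],"dp":[0,0,1],"gripper":1}
    - {"turn":[0,0,0],"dp":[0,0,0.75],"gripper":1}
    - {"turn":[0,0,0],"dp":[0,0,0],"gripper":1}
    - {"turn":[0,0,0],"dp":[0,0,0],"gripper":1}

```text
t: 13.05
tool_pos: [0.5565, -0.0198, 0.0809]
tool_rot: [0.0, 0.956, 0.294, 0.0]
wrist_force: [-0.5, 0.3, -0.5]
gripper_width: 0.0163
gripper_force: 58.7
```

```bash
cat >> h.py <<'E'
C=np.array([.6655,.0423]);H=np.radians(34.2)
def ringxy(p): d=np.array(p[:2])-C;return np.array([np.cos(H)*d[0]+np.sin(H)*d[1],-np.sin(H)*d[0]+np.cos(H)*d[1]])
E
python3 - <<'E'
from h import *
np.set_printoptions(precision=4,suppress=True)
o=get_obs();p=o["tool_pos"];q=o["tool_rot"];h=2*np.arctan2(q[2],q[1]);print(o["t"],p,q,np.degrees(h))
tip=np.array([p[0]+.08*np.cos(h),p[1]+.08*np.sin(h),p[2]+.005]);print("tip ring",ringxy(tip),tip)
for n in("wrist","scene","top"):
    c=read_camera(n)
    print(n,"pred tip",w2px(c,tip),"pred 20mm back",w2px(c,tip-.02*np.array([np.cos(h),np.sin(h),0])),[(round(d["conf"],2),d["uv"],ringxy(px2w(c,d["uv"],tip[2]))) for d in mark_of("pick_tip",n)[:3]])
    if n=="wrist": cv2.imwrite("pics/w4.png",cv2.resize(c["color"][0:120,170:330],(800,600),interpolation=cv2.INTER_CUBIC))
    if n=="scene":
        x=w2px(c,tip).astype(int);print(x);S=cv2.resize(c["color"][x[1]-45:x[1]+45,x[0]-60:x[0]+60],(800,600),interpolation=cv2.INTER_CUBIC)
cv2.imwrite("pics/s4.png",S)
E
```

```text
13.05 [ 0.5565 -0.0198  0.0809] [0.0002 0.9557 0.2942 0.0004] 34.22489837473104
tip ring [-0.0451  0.0099] [0.6226 0.0252 0.0859]
wrist pred tip [256.0238  82.9758] pred 20mm back [256.0073 129.7583] [(0.73, [252.5, 79.7], array([-0.0437,  0.0114])), (0.65, [261.7, 11.0], array([-0.0167,  0.0076])), (0.49, [274.0, 20.6], array([-0.0203,  0.0025]))]
scene pred tip [287.8458 210.2243] pred 20mm back [278.7167 208.5684] [(0.92, [137.0, 197.4], array([-0.3769, -0.0281])), (0.71, [285.4, 210.1], array([-0.0503,  0.0091]))]
[287 210]
top pred tip [255.2899 159.9848] pred 20mm back [259.0788 166.8775] [(0.88, [320.5, 294.4], array([-0.3994,  0.0276]))]
```

View pics/w4.png

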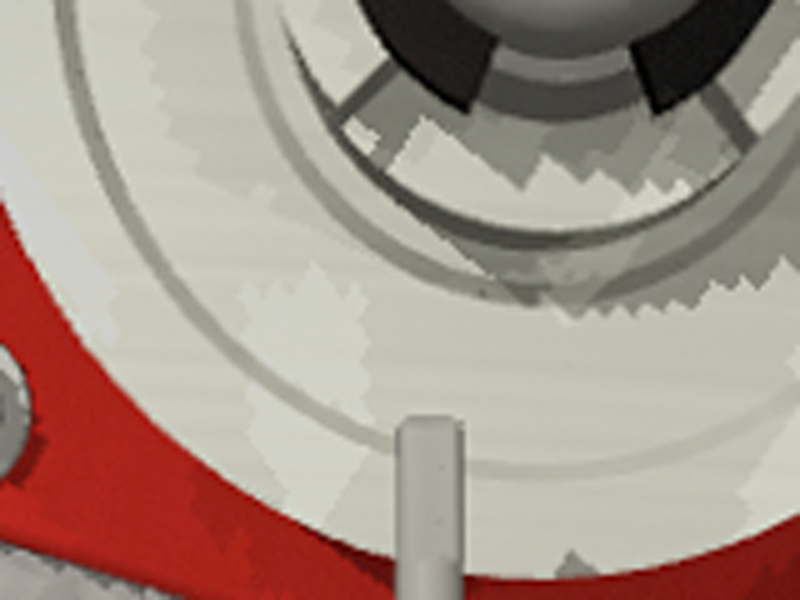

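View pics/s4.png

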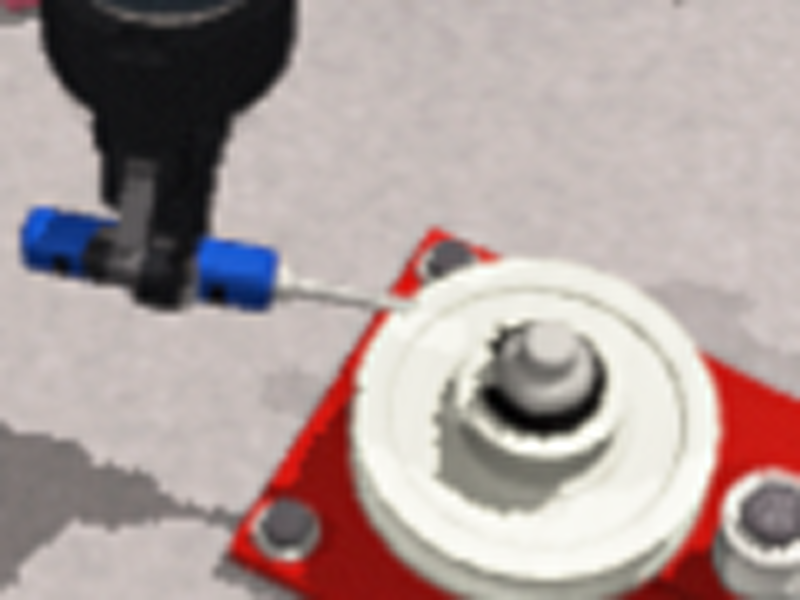

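The tip is at image column 256 and the gap's middle at about 282, so the tip sits about 12 mm to ring +y and about 30 mm short of the pin. The scene view agrees on the tip height. I'll shift 3 mm sideways, lower, and go in.

jog_arm:
  series:
    - {"turn":[0,0,0],"dp":[0,0.15,0.4],"gripper":1}
    - {"turn":[0,0,0],"dp":[0,0,0.45],"gripper":1}
    - {"turn":[0,0,0],"dp":[0.4,0,0],"gripper":1}
    - {"turn":[0,0,0],"dp":[0.4,0,0],"gripper":1}
    - {"turn":[0,0,0],"dp":[0.4,0,0],"gripper":1}
    - {"turn":[0,0,0],"dp":[0,0,0],"gripper":1}
    - {"turn":[0,0,0],"dp":[0,0,0],"gripper":1}

```text
t: 14.22
tool_pos: [0.5776, -0.0085, 0.0633]
tool_rot: [0.0, 0.956, 0.295, -0.0]
wrist_force: [0.2, -0.1, -1.5]
gripper_width: 0.0164
gripper_force: 58.7
```

jog_arm:
  series:
    - {"turn":[0,0,0],"dp":[0.1,0,0],"gripper":1}
    - {"turn":[0,0,0],"dp":[0,0,0],"gripper":1}

```text
t: 14.48
tool_pos: [0.5794, -0.0076, 0.0634]
tool_rot: [0.0, 0.956, 0.294, 0.0]
wrist_force: [-0.4, -0.1, -1.3]
gripper_width: 0.0166
gripper_force: 58.7
```

Run:
```python
from h import *
np.set_printoptions(precision=4,suppress=True)
o=get_obs();p=o["tool_pos"];print(o["t"],p,o["wrist_force"])
c=read_camera("wrist")
cv2.imwrite("pics/w5.png",cv2.resize(c["color"][0:120,170:330],(800,600),interpolation=cv2.INTER_CUBIC))
```

```text
14.475 [ 0.5794 -0.0076  0.0634] [-0.4344 -0.1251 -1.2771]
```

View pics/w5.png

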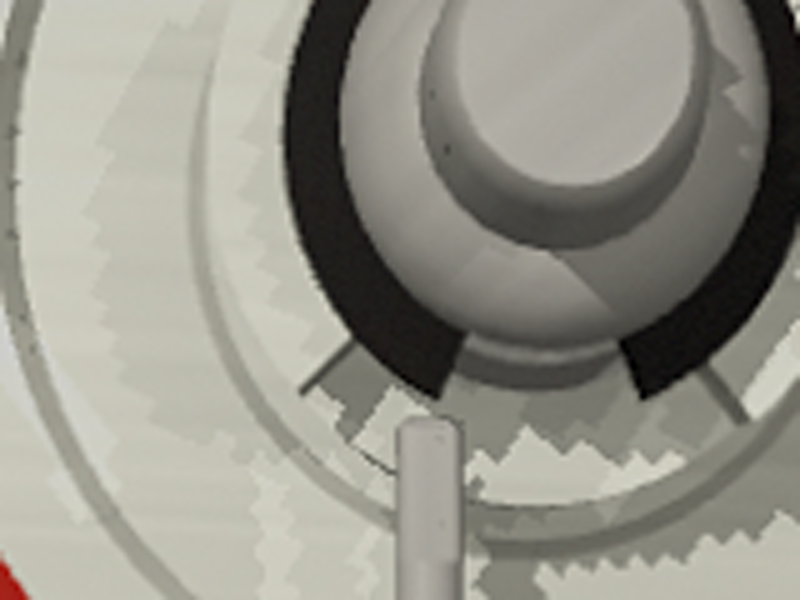

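The tip is at crop (430,418), about 9 mm off the gap's middle and about 2 mm short of the ring's left end. I'll advance until it touches.

jog_arm:
  series:
    - {"turn":[0,0,0],"dp":[0.1,0,0],"gripper":1}
    - {"turn":[0,0,0],"dp":[0.1,0,0],"gripper":1}
    - {"turn":[0,0,0],"dp":[0,0,0],"gripper":1}

```text
t: 14.9
tool_pos: [0.5828, -0.0052, 0.0633]
tool_rot: [0.0, 0.956, 0.295, 0.0]
wrist_force: [-0.0, 0.5, -0.3]
gripper_width: 0.0162
gripper_force: 58.7
```

jog_arm:
  series:
    - {"turn":[0,0,0],"dp":[0.06,0,0],"gripper":1}
    - {"turn":[0,0,0],"dp":[0,0,0],"gripper":1}

```text
t: 15.15
tool_pos: [0.5836, -0.0046, 0.0633]
tool_rot: [-0.0, 0.956, 0.294, -0.0]
wrist_force: [-0.0, -0.7, -0.8]
gripper_width: 0.016
gripper_force: 58.7
```

jog_arm:
  series:
    - {"turn":[0,0,0],"dp":[0.05,0,0],"gripper":1}
    - {"turn":[0,0,0],"dp":[0,0,0],"gripper":1}

```text
t: 15.4
tool_pos: [0.5841, -0.0042, 0.0632]
tool_rot: [-0.0, 0.956, 0.294, -0.0]
wrist_force: [-0.8, -1.6, -0.8]
gripper_width: 0.0163
gripper_force: 58.7
```

jog_arm:
  series:
    - {"turn":[0,0,0],"dp":[0.05,0,0],"gripper":1}
    - {"turn":[0,0,0],"dp":[0,0,0],"gripper":1}

```text
t: 15.65
tool_pos: [0.5844, -0.0036, 0.063]
tool_rot: [-0.0, 0.956, 0.295, -0.001]
wrist_force: [-3.8, -3.1, 0.5]
gripper_width: 0.0163
gripper_force: 58.8
```

jog_arm:
  series:
    - {"turn":[0,0,0],"dp":[0,0,-0.12],"gripper":1}
    - {"turn":[0,0,0],"dp":[0,0,-0.12],"gripper":1}
    - {"turn":[0,0,0],"dp":[0,0,-0.12],"gripper":1}
    - {"turn":[0,0,0],"dp":[0,0,-0.12],"gripper":1}
    - {"turn":[0,0,0],"dp":[0,0,0],"gripper":1}

```text
t: 16.27
tool_pos: [0.5848, -0.0031, 0.0725]
tool_rot: [-0.0, 0.956, 0.295, -0.0]
wrist_force: [-1.6, 1.1, -5.5]
gripper_width: 0.0164
gripper_force: 59.0
```

Run:
```python
from h import *
np.set_printoptions(precision=4,suppress=True)
o=get_obs();p=o["tool_pos"];print(o["t"],p,o["wrist_force"])
c=read_camera("wrist")
cv2.imwrite("pics/w6.png",cv2.resize(c["color"][0:120,170:330],(800,600),interpolation=cv2.INTER_CUBIC))
```

```text
16.275 [ 0.5848 -0.0031  0.0725] [-1.6347  1.0635 -5.4975]
```

View pics/w6.png

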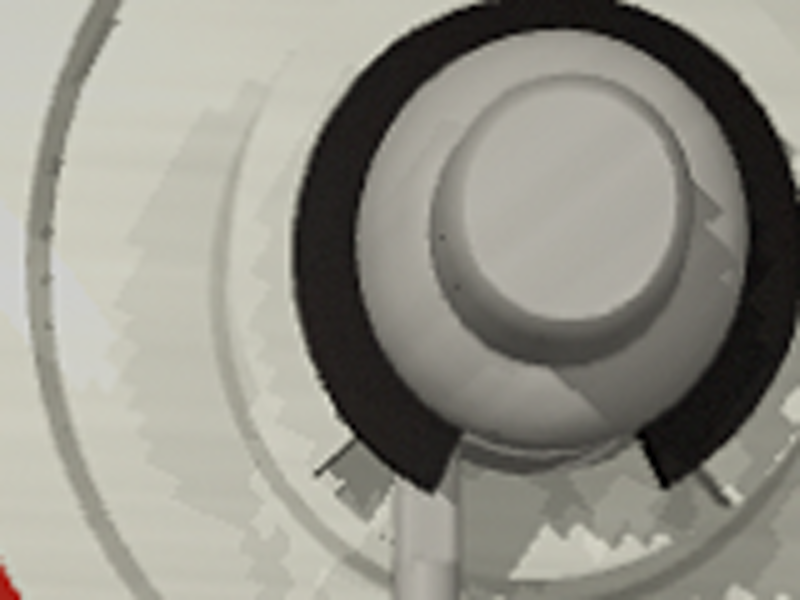

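The tip is under the left ring end and lifting it with about 5 N. I'll go on.

jog_arm:
  series:
    - {"turn":[0,0,0],"dp":[0,0,-0.1],"gripper":1}
    - {"turn":[0,0,0],"dp":[0,0,-0.1],"gripper":1}
    - {"turn":[0,0,0],"dp":[0,0,-0.1],"gripper":1}
    - {"turn":[0,0,0],"dp":[0,0,-0.1],"gripper":1}
    - {"turn":[0,0,0],"dp":[0,0,-0.1],"gripper":1}
    - {"turn":[0,0,0],"dp":[0,0,-0.1],"gripper":1}
    - {"turn":[0,0,0],"dp":[0,0,-0.1],"gripper":1}
    - {"turn":[0,0,0],"dp":[0,0,-0.1],"gripper":1}

```text
t: 17.32
tool_pos: [0.5857, -0.0035, 0.0892]
tool_rot: [0.0, 0.956, 0.294, 0.0]
wrist_force: [0.2, -0.2, -1.0]
gripper_width: 0.0165
gripper_force: 59.6
```

jog_arm:
  series:
    - {"turn":[0,0,0],"dp":[0.1,0,0],"gripper":1}
    - {"turn":[0,0,0],"dp":[0.1,0,0],"gripper":1}
    - {"turn":[0,0,0],"dp":[0.1,0,0],"gripper":1}
    - {"turn":[0,0,0],"dp":[0.1,0,0],"gripper":1}
    - {"turn":[0,0,0],"dp":[0.08,0,0],"gripper":1}
    - {"turn":[0,0,0],"dp":[0,0,0],"gripper":1}

```text
t: 18.08
tool_pos: [0.5929, 0.0024, 0.0887]
tool_rot: [-0.0, 0.956, 0.295, -0.0]
wrist_force: [-1.2, 1.7, -1.3]
gripper_width: 0.0163
gripper_force: 59.7
```

Run:
```python
from h import *
np.set_printoptions(precision=4,suppress=True)
o=get_obs();p=o["tool_pos"];print(o["t"],p,o["wrist_force"])
c=read_camera("wrist");s=read_camera("scene")
x=w2px(s,[.6655,.0423,.08]).astype(int)
A=cv2.resize(c["color"][0:150,160:360],(400,300));B=cv2.resize(s["color"][x[1]-30:x[1]+30,x[0]-40:x[0]+40],(400,300),interpolation=cv2.INTER_CUBIC)
cv2.imwrite("pics/w7.png",np.hstack([A,B]))
```

```text
18.075 [0.5929 0.0024 0.0887] [-1.1574  1.7262 -1.3407]
```

View pics/w7.png

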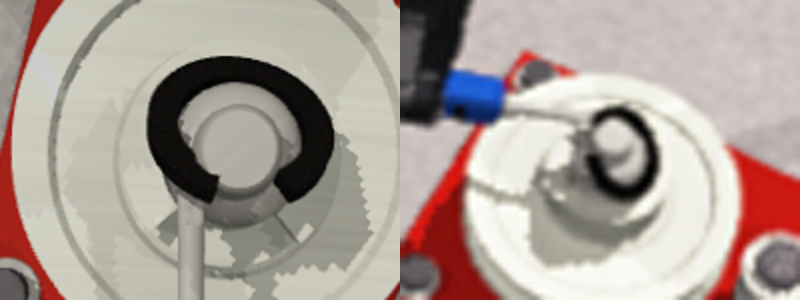

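The ring has sprung out. It hangs tilted around the nose in both views, with the pick tip at its left end. I'll withdraw the pick and lay it down.

jog_arm:
  series:
    - {"turn":[0,0,0],"dp":[-0.5,0,0],"gripper":1}
    - {"turn":[0,0,0],"dp":[-1,0,0],"gripper":1}
    - {"turn":[0,0,0],"dp":[-1,0,0],"gripper":1}
    - {"turn":[0,0,0],"dp":[-1,0,0],"gripper":1}
    - {"turn":[0,0,0],"dp":[-1,0,0],"gripper":1}
    - {"turn":[0,0,0],"dp":[-1,0,0.5],"gripper":1}
    - {"turn":[0,0,0],"dp":[-1,0,1],"gripper":1}
    - {"turn":[0,0,0],"dp":[-0.5,0,1],"gripper":1}
    - {"turn":[0,0,0],"dp":[0,0,1],"gripper":1}
    - {"turn":[0,0,0],"dp":[0,0,0.5],"gripper":1}
    - {"turn":[0,0,0],"dp":[0,0,0.1],"gripper":1}
    - {"turn":[0,0,0],"dp":[0,0,0],"gripper":1}
    - {"turn":[0,0,0],"dp":[0,0,0],"gripper":-0.3}
    - {"turn":[0,0,0],"dp":[0,0,0],"gripper":-0.3}
    - {"turn":[0,0,0],"dp":[0,0,0],"gripper":-0.3}

```text
t: 20.05
tool_pos: [0.4777, -0.0769, 0.0072]
tool_rot: [0.0, 0.956, 0.295, 0.0]
wrist_force: [0.1, 0.4, 0.4]
gripper_width: 0.0556
gripper_force: 0.0
```

jog_arm:
  series:
    - {"turn":[0,0,0],"dp":[0,0,-1],"gripper":-0.3}
    - {"turn":[0,0,0],"dp":[0,0,-1],"gripper":-0.3}
    - {"turn":[0,0,0],"dp":[0.5,0,-1],"gripper":-0.3}
    - {"turn":[0,0,0],"dp":[1,0.1,-1],"gripper":-0.3}
    - {"turn":[0,0,0],"dp":[1,0.1,-1],"gripper":-0.3}
    - {"turn":[0,0,0],"dp":[1,0.1,-1],"gripper":-0.3}
    - {"turn":[0,0,0],"dp":[1,0.1,-1],"gripper":-0.3}
    - {"turn":[0,0,0],"dp":[1,0,-0.15],"gripper":-0.3}
    - {"turn":[0,0,0],"dp":[1,0,0],"gripper":-0.3}
    - {"turn":[0,0,0],"dp":[0.8,0,0],"gripper":-0.3}
    - {"turn":[0,0,0],"dp":[0,0,0],"gripper":-0.3}
    - {"turn":[0,0,0],"dp":[0,0,0],"gripper":-0.3}

```text
t: 21.55
tool_pos: [0.6021, -0.0015, 0.1496]
tool_rot: [-0.0, 0.956, 0.295, -0.001]
wrist_force: [-0.2, -0.1, 0.5]
gripper_width: 0.0557
gripper_force: 0.0
```

Run:
```python
from h import *
np.set_printoptions(precision=4,suppress=True)
o=get_obs();p=o["tool_pos"];print(o["t"],p,o["wrist_force"])
c=read_camera("wrist");s=read_camera("scene")
x=w2px(c,[.6666,.0406,.088]);print("ring pred",x)
for n in("wrist","scene"):print(n,[(d["conf"],d["extent"]) for d in search_frame("ring",n)[:2]])
print(w2px(s,[.6666,.0406,.088]))
for n in ("scene","top"):
  cc=s if n=="scene" else read_camera("top")
  for k in("pick_grip","pick_tip"):print(n,k,[px2w(cc,d["uv"],.01)[:2] for d in mark_of(k,n)[:3]])
xs=w2px(s,[.6666,.0406,.08]).astype(int)
A=cv2.resize(c["color"][:,100:420],(500,600));B=cv2.resize(s["color"][xs[1]-60:xs[1]+60,xs[0]-30:xs[0]+30],(300,600),interpolation=cv2.INTER_CUBIC)
cv2.imwrite("pics/w8.png",np.hstack([A,B]))
```

```text
21.55 [ 0.6021 -0.0015  0.1496] [-0.2006 -0.06    0.4563]
ring pred [258.3098  95.0739]
wrist [(0.88, [258.8, 86.2, 68.8, 50.7])]
scene [(0.47, [312.2, 226.8, 12.6, 8.0])]
[307.7579 218.1468]
scene pick_grip [array([ 0.4822, -0.0791]), array([ 0.3454, -0.1034]), array([0.4066, 0.0953])]
scene pick_tip [array([ 0.5484, -0.0309]), array([ 0.3266, -0.1781])]
top pick_grip [array([ 0.483 , -0.0781]), array([ 0.3431, -0.1007]), array([0.4922, 0.3064])]
top pick_tip [array([ 0.5397, -0.0279]), array([ 0.3178, -0.1763])]
```

View pics/w8.png

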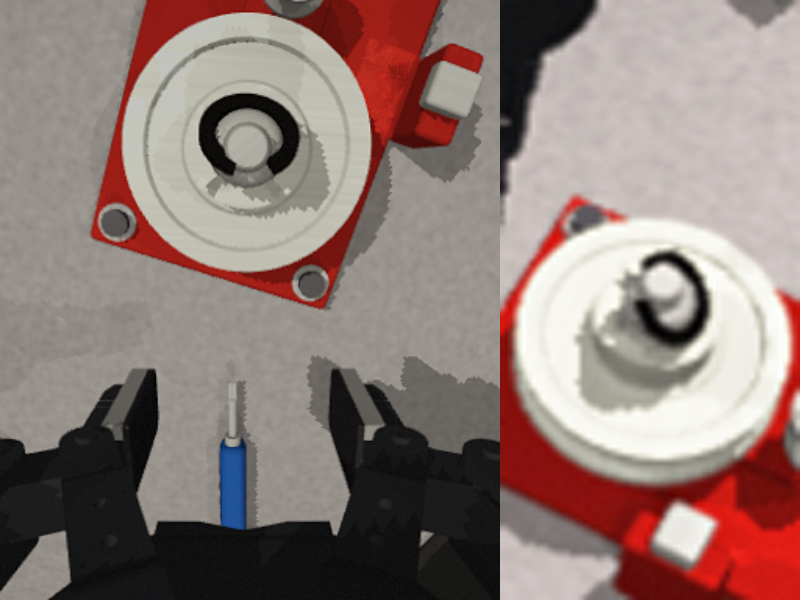

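The ring is around the nose, at image (259,86) with width 69 px, and level with the hand's middle. The pick lies on the bench.

Run:
```python
from h import *
np.set_printoptions(precision=4,suppress=True)
o=get_obs();p=o["tool_pos"]
c=read_camera("wrist");q=o["tool_rot"];h=2*np.arctan2(q[2],q[1])
print(c["mtx"][0][0]*.041/68.8,-np.array(c["R"]).T@c["t"])
D=c["color"][50:125,215:305].max(2)<45
n,l,s,ct=cv2.connectedComponentsWithStats(D.astype(np.uint8));i=1+s[1:,4].argmax();print(s[i],ct[i]+[215,50])
for z in(.083,.088,.093):
    d=px2w(c,(s[i][0]+s[i][2]/2-.5+215,s[i][1]+s[i][3]/2-.5+50),z)[:2]-p[:2]
    print(z,"fwd",d@[np.cos(h),np.sin(h)],"right",d@[np.sin(h),-np.cos(h)])
print("tray/mat:")
for n in("tray","mat"):
  for cam in("top","scene"):
    cc=read_camera(cam);r=regions_of(n,cam)
    print(n,cam,[(round(d["conf"],2),np.round(d["extent"],0).tolist(),px2w(cc,cv2.minAreaRect(np.argwhere(d["mask"])[:,::-1].astype(np.float32))[0],0.0)[:2]) for d in r[:2]])
```

```text
0.181216839363502 [0.6608 0.0384 0.294 ]
[  12   11   64   52 1349] [257.636   84.2735]
0.083 fwd 0.08270348799346944 right 0.001754158505713025
0.088 fwd 0.08241524140466328 right 0.0017078484686773143
0.093 fwd 0.0821269948158572 right 0.0016615384316416705
tray/mat:
tray top [(0.69, [139.0, 204.0, 59.0, 62.0], array([0.4927, 0.3166]))]
tray scene [(0.7, [333.0, 134.0, 63.0, 59.0], array([0.4882, 0.3229]))]
mat top [(0.72, [383.0, 221.0, 64.0, 70.0], array([ 0.5208, -0.3186]))]
mat scene [(0.63, [143.0, 298.0, 104.0, 105.0], array([ 0.5234, -0.3171])), (0.56, [386.0, 259.0, 252.0, 115.0], array([0.8659, 0.0932]))]
```

jog_arm:
  series:
    - {"turn":[0,0,0],"dp":[1,0.04,0],"gripper":-0.3}
    - {"turn":[0,0,0],"dp":[1,0.04,0],"gripper":-0.3}
    - {"turn":[0,0,0],"dp":[1,0,0],"gripper":-0.3}
    - {"turn":[0,0,0],"dp":[1,0,0.5],"gripper":-0.3}
    - {"turn":[0,0,0],"dp":[0.1,0,1],"gripper":-0.3}
    - {"turn":[0,0,0],"dp":[0,0,1],"gripper":-0.3}
    - {"turn":[0,0,0],"dp":[0,0,0.7],"gripper":-0.3}
    - {"turn":[0,0,0],"dp":[0,0,0.5],"gripper":-0.3}
    - {"turn":[0,0,0],"dp":[0,0,0],"gripper":-0.3}
    - {"turn":[0,0,0],"dp":[0,0,0],"gripper":1}
    - {"turn":[0,0,0],"dp":[0,0,0],"gripper":1}
    - {"turn":[0,0,0],"dp":[0,0,0],"gripper":1}
    - {"turn":[0,0,0],"dp":[0,0,0],"gripper":1}
  squeeze: 20

```text
t: 24.08
tool_pos: [0.6721, 0.0433, 0.0779]
tool_rot: [0.001, 0.956, 0.294, 0.001]
wrist_force: [-1.8, 0.1, 6.4]
gripper_width: 0.0384
gripper_force: 19.4
```

jog_arm:
  series:
    - {"turn":[0,0,0],"dp":[0,0,-0.3],"gripper":1}
    - {"turn":[0,0,0],"dp":[0,0,-0.5],"gripper":1}
    - {"turn":[0,0,0],"dp":[0,0,-0.5],"gripper":1}
    - {"turn":[0,0,0],"dp":[0,0,-1],"gripper":1}
    - {"turn":[0,0,0],"dp":[0,0,-1],"gripper":1}
    - {"turn":[0,0,0],"dp":[0,0,0],"gripper":1}

```text
t: 24.82
tool_pos: [0.6728, 0.0435, 0.1444]
tool_rot: [0.001, 0.956, 0.294, 0.002]
wrist_force: [-0.6, 0.2, -0.6]
gripper_width: 0.037
gripper_force: 20.2
```

Run:
```python
from h import *
o=get_obs();p=o["tool_pos"];print(o["t"],p,o["wrist_force"],o["gripper_width"])
c=read_camera("wrist");s=read_camera("scene")
for n in("wrist","scene"):print(n,[(round(d["conf"],2),np.round(d["extent"])) for d in search_frame("ring",n)[:2]])
xs=w2px(s,[.6666,.0406,.1]).astype(int)
A=cv2.resize(c["color"][:,100:420],(500,600));B=cv2.resize(s["color"][xs[1]-60:xs[1]+60,xs[0]-30:xs[0]+30],(300,600),interpolation=cv2.INTER_CUBIC)
cv2.imwrite("pics/w9.png",np.hstack([A,B]))
```

```text
24.825 [0.67279132 0.04349744 0.14442681] [-0.6293023   0.20692569 -0.58645369] 0.036984527463916
wrist [(0.8, array([256., 257.,  84.,  81.]))]
scene [(0.63, array([215., 349.,  42.,  28.])), (0.33, array([327., 130.,  81.,  30.]))]
```

View pics/w9.png

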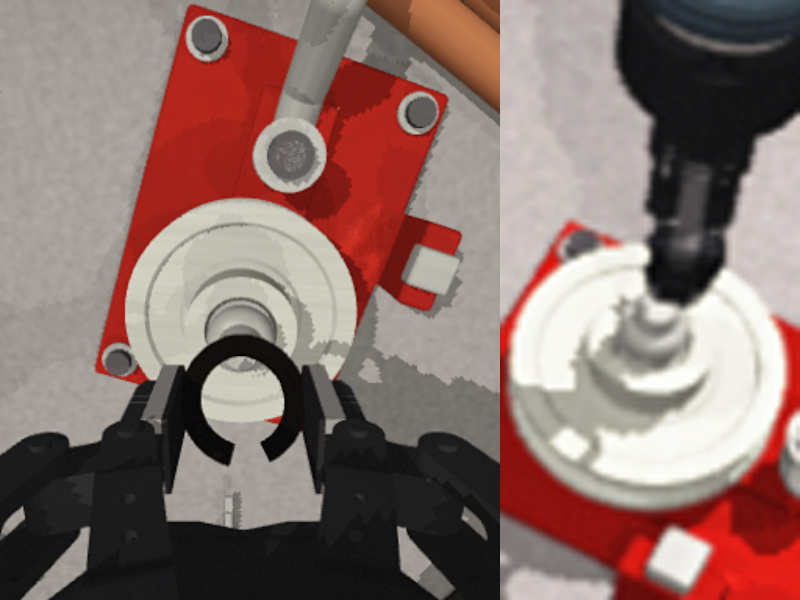

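The ring is held between the pads and the wheel is still on the pin. On to the tray.

jog_arm:
  series:
    - {"turn":[0,0,0],"dp":[0,-0.6,0],"gripper":1}
    - {"turn":[0,0,0],"dp":[0,-1,0],"gripper":1}
    - {"turn":[0,0,0],"dp":[0,-1,0],"gripper":1}
    - {"turn":[0,0,0],"dp":[0,-1,0],"gripper":1}
    - {"turn":[0,0,0],"dp":[0,-1,0],"gripper":1}
    - {"turn":[0,0,0],"dp":[0,-1,0],"gripper":1}
    - {"turn":[0,0,0],"dp":[0,-1,0],"gripper":1}
    - {"turn":[0,0,0],"dp":[0,-1,0],"gripper":1}
    - {"turn":[0,0,0],"dp":[0,-1,0],"gripper":1}
    - {"turn":[0,0,0],"dp":[0,-1,0],"gripper":1}
    - {"turn":[0,0,0],"dp":[0,-1,0],"gripper":1}
    - {"turn":[0,0,0],"dp":[0,-1,0],"gripper":1}
    - {"turn":[0,0,0],"dp":[0,-1,0],"gripper":1}
    - {"turn":[0,0,0],"dp":[0,-1,0],"gripper":1}
    - {"turn":[0,0,0],"dp":[0,-1,0],"gripper":1}
    - {"turn":[0,0,0],"dp":[0,-1,0],"gripper":1}
    - {"turn":[0,0,0],"dp":[0,-0.6,0],"gripper":1}
    - {"turn":[0,0,0],"dp":[0,0,0],"gripper":1}

```text
t: 27.28
tool_pos: [0.4885, 0.3121, 0.1419]
tool_rot: [0.0, 0.955, 0.295, -0.0]
wrist_force: [0.6, -0.2, -0.8]
gripper_width: 0.0377
gripper_force: 20.2
```

Run:
```python
from h import *
np.set_printoptions(precision=4,suppress=True)
o=get_obs();p=o["tool_pos"];q=o["tool_rot"];h=2*np.arctan2(q[2],q[1]);print(o["t"],p,o["gripper_width"])
c=read_camera("wrist")
for k,z in(("tray",0.),("ring",.15)):print(k,[(round(d["conf"],2),np.round(d["uv"]),px2w(c,d["uv"],z)[:2]) for d in mark_of(k,"wrist")[:2]])
print([(round(d["conf"],2),np.round(d["extent"])) for d in search_frame("tray","wrist")[:2]])
c=read_camera("top");print([(round(d["conf"],2),px2w(c,d["uv"],0)[:2]) for d in mark_of("tray","top")[:2]])
```

```text
27.275 [0.4885 0.3121 0.1419] 0.03773530121961429
tray [(0.85, array([256., 185.]), array([0.4857, 0.3098]))]
ring []
[(0.65, array([260., 178., 200., 204.]))]
[(0.9, array([0.4998, 0.3119]))]
```

Well centred over the tray. I'll lower, release and rise.

jog_arm:
  series:
    - {"turn":[0,0,0],"dp":[0,0,1],"gripper":1}
    - {"turn":[0,0,0],"dp":[0,0,1],"gripper":1}
    - {"turn":[0,0,0],"dp":[0,0,1],"gripper":1}
    - {"turn":[0,0,0],"dp":[0,0,1],"gripper":1}
    - {"turn":[0,0,0],"dp":[0,0,1],"gripper":1}
    - {"turn":[0,0,0],"dp":[0,0,1],"gripper":1}
    - {"turn":[0,0,0],"dp":[0,0,0.2],"gripper":1}
    - {"turn":[0,0,0],"dp":[0,0,0],"gripper":1}
    - {"turn":[0,0,0],"dp":[0,0,0],"gripper":-0.2}
    - {"turn":[0,0,0],"dp":[0,0,0],"gripper":-0.3}
    - {"turn":[0,0,0],"dp":[0,0,0],"gripper":-0.3}
    - {"turn":[0,0,0],"dp":[0,0,-0.5],"gripper":-0.3}
    - {"turn":[0,0,0],"dp":[0,0,-1],"gripper":-0.5}
    - {"turn":[0,0,0],"dp":[0,0,-1],"gripper":-1}
    - {"turn":[0,0,0],"dp":[0,0,-1],"gripper":-1}
    - {"turn":[0,0,0],"dp":[0,0,-1],"gripper":-1}
    - {"turn":[0,0,0],"dp":[0,0,-1],"gripper":-1}
    - {"turn":[0,0,0],"dp":[0,0,-1],"gripper":-1}
    - {"turn":[0,0,0],"dp":[0,0,0],"gripper":-1}

```text
t: 29.95
tool_pos: [0.4902, 0.3119, 0.1502]
tool_rot: [-0.0, 0.956, 0.295, 0.002]
wrist_force: [-1.0, 0.1, 0.2]
gripper_width: 0.0852
gripper_force: 0.0
```

Run:
```python
from h import *
np.set_printoptions(precision=4,suppress=True)
o=get_obs();p=o["tool_pos"];print(o["t"],p,o["gripper_width"])
c=read_camera("wrist")
for k,z in(("tray",0.),("ring",.003)):print(k,[(round(d["conf"],2),np.round(d["uv"]),px2w(c,d["uv"],z)[:2]) for d in mark_of(k,"wrist")[:2]])
print([(round(d["conf"],2),np.round(d["extent"])) for d in search_frame("ring","wrist")[:2]])
D=c["color"].max(2)<40;n,l,s,ct=cv2.connectedComponentsWithStats(D.astype(np.uint8));print([(s[i],ct[i]) for i in range(1,n) if s[i][4]>150])
```

```text
29.95 [0.4902 0.3119 0.1502] 0.08521039908285359
tray [(0.6, array([260., 184.]), array([0.4889, 0.3063])), (0.21, array([248., 202.]), array([0.4669, 0.3053]))]
ring [(0.8, array([257., 187.]), array([0.4855, 0.3073]))]
[(0.74, array([256., 186.,  51.,  40.]))]
[(array([390,   4,  11,  29, 245], dtype=int32), array([395.2286,  18.0694])), (array([235, 167,  41,  39, 578], dtype=int32), array([254.8287, 184.0484])), (array([    0,   244,   512,   140, 36906], dtype=int32), array([254.9982, 338.7222]))]
```

The ring lies flat in mid-tray. Next the wheel: I'll go back above the hub at the same heading.

jog_arm:
  series:
    - {"turn":[0,0,0],"dp":[0,0.6,0],"gripper":-1}
    - {"turn":[0,0,0],"dp":[0,1,0],"gripper":-1}
    - {"turn":[0,0,0],"dp":[0,1,0],"gripper":-1}
    - {"turn":[0,0,0],"dp":[0,1,0],"gripper":-1}
    - {"turn":[0,0,0],"dp":[0,1,0],"gripper":-1}
    - {"turn":[0,0,0],"dp":[0,1,0],"gripper":-1}
    - {"turn":[0,0,0],"dp":[0,1,0],"gripper":-1}
    - {"turn":[0,0,0],"dp":[0,1,0],"gripper":-1}
    - {"turn":[0,0,0],"dp":[-0.15,1,0],"gripper":-1}
    - {"turn":[0,0,0],"dp":[-0.15,1,0],"gripper":-1}
    - {"turn":[0,0,0],"dp":[0,1,0],"gripper":-1}
    - {"turn":[0,0,0],"dp":[0,1,0],"gripper":-1}
    - {"turn":[0,0,0],"dp":[0,1,0],"gripper":-1}
    - {"turn":[0,0,0],"dp":[0,1,0],"gripper":-1}
    - {"turn":[0,0,0],"dp":[0,1,0],"gripper":-1}
    - {"turn":[0,0,0],"dp":[0,1,0],"gripper":-1}
    - {"turn":[0,0,0],"dp":[0,0.6,0],"gripper":-1}
    - {"turn":[0,0,0],"dp":[0,0,0],"gripper":-1}
    - {"turn":[0,0,0],"dp":[0,0,0],"gripper":-1}

```text
t: 32.52
tool_pos: [0.6661, 0.0406, 0.1478]
tool_rot: [-0.0, 0.956, 0.295, -0.0]
wrist_force: [-0.3, -0.1, 0.4]
gripper_width: 0.0854
gripper_force: 0.0
```

Run:
```python
from h import *
np.set_printoptions(precision=4,suppress=True)
o=get_obs();p=o["tool_pos"];q=o["tool_rot"];h=2*np.arctan2(q[2],q[1]);print(o["t"],p,np.degrees(h))
c=read_camera("wrist")
def rel(P):d=np.array(P[:2])-p[:2];return d@[np.cos(h),np.sin(h)],d@[np.sin(h),-np.cos(h)]
for k,z in(("wheel",.027),("pin_top",.099),("notch",.065)):print(k,[(round(d["conf"],2),np.round(d["uv"]),rel(px2w(c,d["uv"],z))) for d in mark_of(k,"wrist")[:2]])
print("C'",rel([.6666,.0406]), w2px(c,[.6666,.0406,.053]))
for d in regions_of("wheel","wrist")[:1]:
    m=d["mask"].astype(np.uint8);cn=max(cv2.findContours(m,0,1)[0],key=cv2.contourArea);print(cv2.minEnclosingCircle(cn),d["extent"])
cv2.imwrite("pics/w10.png",np.hstack([c["color"][:,100:420]]))
```

```text
32.525 [0.6661 0.0406 0.1478] 34.26485324506075
wheel [(0.68, array([255., 187.]), (np.float64(-0.0005661566925844423), np.float64(-0.0011303466261858904)))]
pin_top [(0.88, array([258., 210.]), (np.float64(0.0026653102304247606), np.float64(0.0016210100122783558)))]
notch [(0.69, array([258., 223.]), (np.float64(-0.02007315399926867), np.float64(0.001391249654943247)))]
C' (np.float64(0.0004357811877738043), np.float64(0.0003347754803075496)) [256.2722 194.3656]
((256.0, 187.5), 74.62751007080078) [257.3, 189.0, 150.8, 139.8]
```

View pics/w10.png

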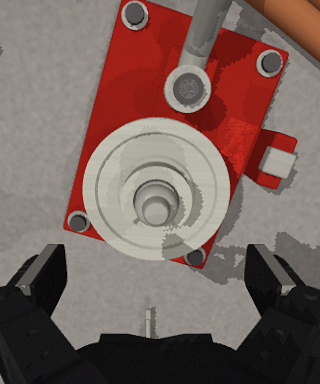

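The hub is centred under the hand (pin at about 258,210) and the fingers clear the bracket. I'll descend and grip.

jog_arm:
  series:
    - {"turn":[0,0,0],"dp":[0.07,0.02,1],"gripper":-1}
    - {"turn":[0,0,0],"dp":[0,0,1],"gripper":-1}
    - {"turn":[0,0,0],"dp":[0,0,1],"gripper":-1}
    - {"turn":[0,0,0],"dp":[0,0,0.8],"gripper":-1}
    - {"turn":[0,0,0],"dp":[0,0,0.5],"gripper":-1}
    - {"turn":[0,0,0],"dp":[0,0,0.25],"gripper":-1}
    - {"turn":[0,0,0],"dp":[0,0,0],"gripper":-1}
    - {"turn":[0,0,0],"dp":[0,0,0],"gripper":1}
    - {"turn":[0,0,0],"dp":[0,0,0],"gripper":1}
    - {"turn":[0,0,0],"dp":[0,0,0],"gripper":1}
    - {"turn":[0,0,0],"dp":[0,0,0],"gripper":1}
    - {"turn":[0,0,0],"dp":[0,0,0],"gripper":1}
  squeeze: 80

```text
t: 34.28
tool_pos: [0.6687, 0.0406, 0.0585]
tool_rot: [0.0, 0.956, 0.294, 0.001]
wrist_force: [-1.5, 1.0, 5.8]
gripper_width: 0.0513
gripper_force: 84.9
```

jog_arm:
  series:
    - {"turn":[0,0,0],"dp":[0,0,-0.3],"gripper":1}
    - {"turn":[0,0,0],"dp":[0,0,-0.3],"gripper":1}
    - {"turn":[0,0,0],"dp":[0,0,-0.4],"gripper":1}
    - {"turn":[0,0,0],"dp":[0,0,0],"gripper":1}

```text
t: 34.78
tool_pos: [0.6683, 0.0406, 0.0777]
tool_rot: [0.0, 0.956, 0.294, 0.001]
wrist_force: [-0.6, -0.4, -7.1]
gripper_width: 0.0517
gripper_force: 84.8
```

jog_arm:
  series:
    - {"turn":[0,0,0],"dp":[0,0,-0.5],"gripper":1}
    - {"turn":[0,0,0],"dp":[0,0,-0.5],"gripper":1}
    - {"turn":[0,0,0],"dp":[0,0,-0.6],"gripper":1}
    - {"turn":[0,0,0],"dp":[0,0,-0.6],"gripper":1}
    - {"turn":[0,0,0],"dp":[0,0,-0.6],"gripper":1}
    - {"turn":[0,0,0],"dp":[0,0,-0.6],"gripper":1}
    - {"turn":[0,0,0],"dp":[0,0,-0.6],"gripper":1}
    - {"turn":[0,0,0],"dp":[0,0,-0.6],"gripper":1}
    - {"turn":[0,0,0],"dp":[0,0,0],"gripper":1}

```text
t: 35.9
tool_pos: [0.6687, 0.0405, 0.1705]
tool_rot: [0.001, 0.956, 0.294, 0.001]
wrist_force: [0.6, 0.3, -5.4]
gripper_width: 0.0515
gripper_force: 84.9
```

jog_arm:
  series:
    - {"turn":[0,0,0],"dp":[-0.4,0.3,0],"gripper":1}
    - {"turn":[0,0,0],"dp":[-0.9,0.6,0],"gripper":1}
    - {"turn":[0,0,0],"dp":[-0.9,0.6,0],"gripper":1}
    - {"turn":[0,0,0],"dp":[-0.9,0.6,0],"gripper":1}
    - {"turn":[0,0,0],"dp":[-0.9,0.6,0],"gripper":1}
    - {"turn":[0,0,0],"dp":[-0.9,0.6,0],"gripper":1}
    - {"turn":[0,0,0],"dp":[-0.9,0.6,0],"gripper":1}
    - {"turn":[0,0,0],"dp":[-0.9,0.6,0],"gripper":1}
    - {"turn":[0,0,0],"dp":[-0.9,0.6,0],"gripper":1}
    - {"turn":[0,0,0],"dp":[-0.9,0.6,0],"gripper":1}
    - {"turn":[0,0,0],"dp":[-0.9,0.6,0],"gripper":1}
    - {"turn":[0,0,0],"dp":[-0.9,0.6,0],"gripper":1}
    - {"turn":[0,0,0],"dp":[-0.9,0.6,0],"gripper":1}
    - {"turn":[0,0,0],"dp":[-0.9,0.6,0],"gripper":1}
    - {"turn":[0,0,0],"dp":[-0.9,0.6,0],"gripper":1}
    - {"turn":[0,0,0],"dp":[-0.9,0.6,0],"gripper":1}
    - {"turn":[0,0,0],"dp":[-0.9,0.6,0],"gripper":1}
    - {"turn":[0,0,0],"dp":[-0.9,0.6,0],"gripper":1}
    - {"turn":[0,0,0],"dp":[-0.4,0.2,0],"gripper":1}
    - {"turn":[0,0,0],"dp":[0,0,0],"gripper":1}

```text
t: 38.4
tool_pos: [0.5217, -0.318, 0.1688]
tool_rot: [-0.0, 0.956, 0.294, 0.0]
wrist_force: [-1.0, 0.2, -7.1]
gripper_width: 0.0515
gripper_force: 84.9
```

jog_arm:
  series:
    - {"turn":[0,0,0],"dp":[0,0,0.8],"gripper":1}
    - {"turn":[0,0,0],"dp":[0,0,1],"gripper":1}
    - {"turn":[0,0,0],"dp":[0,0,1],"gripper":1}
    - {"turn":[0,0,0],"dp":[0,0,1],"gripper":1}
    - {"turn":[0,0,0],"dp":[0,0,1],"gripper":1}
    - {"turn":[0,0,0],"dp":[0,0,0.8],"gripper":1}
    - {"turn":[0,0,0],"dp":[0,0,0.5],"gripper":1}
    - {"turn":[0,0,0],"dp":[0,0,0.2],"gripper":1}
    - {"turn":[0,0,0],"dp":[0,0,0],"gripper":1}

```text
t: 39.52
tool_pos: [0.5222, -0.3176, 0.043]
tool_rot: [0.0, 0.956, 0.294, 0.0]
wrist_force: [0.1, 0.5, -6.1]
gripper_width: 0.0514
gripper_force: 84.8
```

jog_arm:
  series:
    - {"turn":[0,0,0],"dp":[0,0,0.15],"gripper":1}
    - {"turn":[0,0,0],"dp":[0,0,0.1],"gripper":1}
    - {"turn":[0,0,0],"dp":[0,0,0],"gripper":1}

```text
t: 39.9
tool_pos: [0.522, -0.3175, 0.0379]
tool_rot: [-0.0, 0.956, 0.294, -0.0]
wrist_force: [-1.2, -0.1, -6.6]
gripper_width: 0.0515
gripper_force: 84.8
```

jog_arm:
  series:
    - {"turn":[0,0,0],"dp":[0,0,0.1],"gripper":1}
    - {"turn":[0,0,0],"dp":[0,0,0],"gripper":1}

```text
t: 40.15
tool_pos: [0.5219, -0.3174, 0.0357]
tool_rot: [-0.0, 0.956, 0.294, -0.0]
wrist_force: [0.3, 0.1, -6.3]
gripper_width: 0.0515
gripper_force: 84.8
```

jog_arm:
  series:
    - {"turn":[0,0,0],"dp":[0,0,0.08],"gripper":1}
    - {"turn":[0,0,0],"dp":[0,0,0],"gripper":1}

```text
t: 40.4
tool_pos: [0.5221, -0.3176, 0.0355]
tool_rot: [0.0, 0.956, 0.294, 0.0]
wrist_force: [-3.7, 1.9, 4.3]
gripper_width: 0.0512
gripper_force: 86.1
```

Contact. I'll release and rise.

jog_arm:
  series:
    - {"turn":[0,0,0],"dp":[0,0,0],"gripper":-1}
    - {"turn":[0,0,0],"dp":[0,0,0],"gripper":-1}
    - {"turn":[0,0,0],"dp":[0,0,0],"gripper":-1}
    - {"turn":[0,0,0],"dp":[0,0,0],"gripper":-1}
    - {"turn":[0,0,0],"dp":[0,0,-0.5],"gripper":-1}
    - {"turn":[0,0,0],"dp":[0,0,-1],"gripper":-1}
    - {"turn":[0,0,0],"dp":[0,0,-1],"gripper":-1}
    - {"turn":[0,0,0],"dp":[0,0,-1],"gripper":-1}
    - {"turn":[0,0,0],"dp":[0,0,-1],"gripper":-1}
    - {"turn":[0,0,0],"dp":[0,0,-1],"gripper":-1}
    - {"turn":[0,0,0],"dp":[0,0,-1],"gripper":-1}
    - {"turn":[0,0,0],"dp":[0,0,0],"gripper":-1}
    - {"turn":[0,0,0],"dp":[0,0,0],"gripper":-1}

```text
t: 42.02
tool_pos: [0.5218, -0.3172, 0.1639]
tool_rot: [-0.0, 0.956, 0.294, -0.0]
wrist_force: [0.2, -0.1, -0.4]
gripper_width: 0.0854
gripper_force: 0.0
```

Run:
```python
from h import *
np.set_printoptions(precision=4,suppress=True)
print(get_obs()["t"])
for n in("wrist","top","scene"):
    c=read_camera(n)
    for k,z in dict(wheel=.004,mat=0,ring=.003,tray=0,pick_grip=.01,pick_tip=.01).items():
        print(n,k,[(round(d["conf"],2),px2w(c,d["uv"],z)[:2]) for d in mark_of(k,n)[:2]])
```

```text
42.025
wrist wheel [(0.66, array([ 0.5217, -0.3184]))]
wrist mat [(0.9, array([ 0.5185, -0.316 ]))]
wrist ring []
wrist tray [(0.31, array([ 0.5191, -0.316 ]))]
wrist pick_grip [(0.69, array([ 0.4752, -0.0725]))]
wrist pick_tip [(0.77, array([ 0.3206, -0.1779])), (0.43, array([ 0.5203, -0.3169]))]
top wheel [(0.77, array([ 0.5237, -0.3146]))]
top mat []
top ring [(0.61, array([ 0.53  , -0.3089])), (0.56, array([0.4794, 0.3096]))]
top tray []
top pick_grip [(0.65, array([0.4003, 0.0972])), (0.62, array([ 0.4821, -0.0723]))]
top pick_tip [(0.63, array([ 0.5425, -0.0245]))]
scene wheel [(0.85, array([ 0.5239, -0.3169])), (0.32, array([0.7056, 0.2638]))]
scene mat [(0.81, array([ 0.5205, -0.3085])), (0.38, array([ 0.4759, -0.0802]))]
scene ring [(0.46, array([0.4879, 0.3106]))]
scene tray [(0.8, array([0.4924, 0.31  ]))]
scene pick_grip [(0.96, array([ 0.4832, -0.0867])), (0.73, array([ 0.3299, -0.0959]))]
scene pick_tip [(0.63, array([0.4398, 0.1718])), (0.61, array([ 0.3185, -0.1783]))]
```

All in place: wheel on the mat, ring in the tray, pick on the bench.

```bash
python3 -c "from station import *; print(close_job())"
```

```text
the job is handed in; nothing more can be done
None
```

The job is handed in at about 42 s, with no verdict returned: by the last camera check the ring lies in the tray, the wheel is centred on the mat and the pick lies on the bench, with the loose fittings and tape never approached.

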